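# Take the serving board out from under the covered dish

## Robot

A 7-joint arm with a two-finger parallel gripper is mounted at the origin on the work surface. World frame = base frame: x ahead of the robot, y to its left, z up, the work surface at z = 0. Lengths are in m, angles in rad, forces in N, time in s.
With the tool pointing down it reaches from about 0.425 to 0.925 m from the base axis. Payload 6.8 kg.
Tool frame: the origin (TCP) lies midway between the tips of the shut fingers; the grasp point (between the pads) lies 19 mm behind it; y points along the fingers, z is the direction in which the jaws open and shut, and the axes are right-handed (so a half turn about y gives the same grasp; the last joint's range is limited). The gripper opens to 85 mm and grips with 20 to 120 N. Pads are 22 mm wide; open, the fingers measure 114 mm over their backs; the gripper's body (76 mm by 85 mm) begins 54 mm behind the grasp point. The pads swing forward as they close: fully open they stand 13 mm farther back than shut.
Start: joints at [1.162, 0.477, 0.022, 1.555, -0.011, 1.109, -0.083], TCP at [0.2, -0.645, 0.231] pointing down, gripper open.
Joint ranges: [-2.96, 2.96], [-0.34, 2.1], [-1.41, 1.46], [0.24, 2.44], [-1.37, 4.51], [0.17, 1.92], [-2.96, 2.96]. Speed limits (rad/s): [2.39, 2.39, 3.14, 3.14, 3.14, 3.14, 3.14].

## Interface

Orientations are given as a unit quaternion [w, x, y, z].
In Python, from station import bot gives the robot as it stands. The module is installed in compiled form; this text tells all that it offers.
- The arm moves only by the shell command python3 -m crank 'ROWS' [FORCE]. ROWS is JSON, a list of rows, each an object with "linear": the shift along the tool's x, y, z in m, a list of three; "dr": the turn, a rotation vector about the tool's x, y, z in degrees, a list of three; "hand": the gripper command: -1 is shut, 1 is fully open, values between are in proportion. A call has 1 to 10 rows; each row is the pose to reach, as a shift and turn from the pose commanded when the call began, along the tool's axes at that moment; what a row does not reach only later rows make up. A row lasts 1/12 s, in which the tool goes at most 41.7 mm and 7.16 degrees, less where a joint would pass 70% of its speed; a pose out of reach is approached as far as the arm can. A call with a gripper value outside its range is refused whole. The fingers move at their own pace and stop on an object; FORCE is the grip in N (left out, the last holds). Time passes only in rows, so rows that repeat a pose let the fingers close. It gives the time, the measured TCP pose, the force and the opening at its end, in the units of the state.
- bot.get_obs(): the state, without advancing time (a new reading comes with each control period).
- bot.read_camera(name): name is "side" or "top" or "wrist"; returns the picture (400x640x3 uint8, blue, green, red); there is no depth.
- bot.camera_params(name): a dict with "K" (3x3 intrinsics, pixels), "R" (3x3) and "t" (3): a world point X has camera coordinates R X + t; the wrist camera has in their place "hand_eye" (4x4, takes a point from camera to tool coordinates, whose origin is the TCP and whose axes are the tool frame's). Camera axes: x right, y down, z forward; pixel columns grow to the right and rows downward; lengths in m; the calibration is good to about 2 mm. A picture is of the moment at which its call begins: read the wrist's pose just before it. camera_params takes no time and is no camera call.
- bot.hand_in(): hands the job in, once; it reports no verdict.
Trained networks look in the newest picture that a camera, given by its name, has taken for a name from the list of things; names that differ only in an ending like _2 or _b are one class to them, and where a whole thing is asked for, a point or a joint stands for the part that bears it (a point fixed in the world has none). Each returns a list of dicts, best first, with "score" (0 to 1); they miss things now and then, are a little off and sometimes report something else, mostly with a low value. They report only what shows in the picture. A call takes as long as a camera call. They do not tell look-alikes from the thing itself.
- bot.search_frame(camera, target): "extent" ([left, top, right, bottom] in pixels, round what is visible of it).
- bot.cut_out(camera, target): "pixels" (400x640 bool, what is visible of it) and "extent" ([left, top, right, bottom] in pixels, round what is visible of it).
- bot.place_of(camera, target): "xy" ([column, row] in pixels: a listed point, or the origin of a listed thing).
The state is a dict: "t": time; "q": joint angles; "joint_vel": joint speeds; "joint_torque": joint torques, N m; "eef_pos": TCP position; "tool_rot": TCP orientation; "contact_force": force on the tool from outside, world axes, zero at the start; "torque": the same for the moment, N m; "gripper_width": opening from 0.0 (shut) to 1.0 (fully open).
Only numpy, scipy, OpenCV 4.12 (cv2) and the standard library are available. Lean on these libraries where they do the work, as an engineer would, in place of code of your own. Each camera call takes 0.05 s, during which the arm holds its last target. There are 200 camera calls.

## Task

A serving board was left between the warming plate and the covered dish, so the dish gets no heat. Lift the dish off and stand it on the table beside the warmer, slide the board (do not lift it) across onto the slatted side stand so that it lies wholly on the stand, then set the dish back in the middle of the bare hotplate, square with it. Keep the dish level and put it down gently both times, and leave the other things on the table (flask, plate, box, mug) where they are.

Things in the scene. Friction and masses are not known exactly. Their poses are not given: they have to be found in the camera images.
- warmer: Warming plate fixed to the table: black housing 210 (x) x 180 (y) mm with a flat steel hotplate 200 x 170 mm on top, level, its upper face 45 mm above the table; a small dial on the -x side. No rim. Origin: centre of the underside, on the table; z up. The stack stands on it: hotplate, board, dish.
- stand: Side stand fixed to the table close beside the warmer and parallel to it, on its +y or its -y side (it varies): slatted light wood top 220 (x) x 180 (y) mm, level, no rim, upper face 43 mm above the table (2 mm lower than the hotplate). Centres of stand and warmer are 185 mm apart, leaving a gap of 5 mm. Origin: centre of the underside, on the table; axes parallel to those of the warmer.
- board: Loose dark wooden serving board, 170 (x) x 130 (y) x 20 (z) mm, about 0.3 kg, lying flat on the hotplate under the dish, roughly in the middle and nearly parallel to it; some 20 mm of hotplate stay bare along its long sides. Origin: centre of the underside.
- dish: Loose white covered dish with a lid that is clipped on, 0.5 to 0.9 kg: 156 (x) x 116 (y) mm over the lid rim, flat foot 150 x 110 mm, lid top 65 mm above the foot, handle top 111 mm above the foot. It stands on the middle of the board, nearly parallel to it. Origin: centre of the underside. On the side of the warmer away from the stand the table is free: the dish can stand there with its centre 200 mm from that of the warmer.
- dish_handle (a point): Centre of the straight steel handle bar over the lid, 105 mm above the dish's foot: bar 90 mm long along the dish's x, 14 mm wide (y), 12 mm high, on two posts 12 mm thick centred 39 mm either side of the middle; 34 mm free under the bar. Axes as the dish.
- flask: Bystander: pale steel drinking flask, 72 mm in diameter, 241 mm tall, origin at the centre of its foot. Leave alone.
- plate: Bystander: white side plate, 160 mm in diameter, 20 mm high, origin under its centre. Leave alone.
- gamebox: Bystander: flat black box 120 (x) x 180 (y) x 45 mm, origin under its centre. Leave alone.
- mug: Bystander: earthenware mug, 80 mm in diameter, 90 mm high, origin under its centre. Leave alone.
Not all that is in view belongs to the job. Several things have the shape of the dish; the one meant has the colours described above.

How it is judged:
On the way, in this order (a step that is already met when the one before it is completed fails the run):
1. the dish stands on the table beside the warmer (height (world z) of dish below 0.008 m and horizontal distance between dish and warmer above 0.13 m and angle between dish's own z axis and vertical below 0.1 rad and linear speed of dish below 0.03 m/s), for 0.2 s.
2. the board lies wholly on the side stand, the dish still on the table (x of board in the frame of stand between -0.028 and 0.028 m and y of board in the frame of stand between -0.03 and 0.03 m and z of board in the frame of stand between 0.039 and 0.047 m and angle between the x axis of board and the x axis of stand, either way round below 0.35 rad and angle between board's own z axis and vertical below 0.05 rad and linear speed of board below 0.02 m/s and height (world z) of dish below 0.008 m), for 0.2 s.
At the end, for the whole second after the job is handed in: Board flat and still on the stand, centre within 28 mm (x) and 30 mm (y) of the stand's, within 0.35 rad of parallel; dish level and still on the hotplate itself, centre within 25 mm of the warmer's, within 0.2 rad of square (either way round) (x of board in the frame of stand between -0.028 and 0.028 m and y of board in the frame of stand between -0.03 and 0.03 m and z of board in the frame of stand between 0.039 and 0.047 m and angle between the x axis of board and the x axis of stand, either way round below 0.35 rad and angle between each of board, dish's own z axis and vertical below 0.05 rad and linear speed of each of board, dish below 0.02 m/s and horizontal distance between dish and warmer below 0.025 m and angle between the x axis of dish and the x axis of warmer, either way round below 0.2 rad and z of dish in the frame of warmer between 0.041 and 0.049 m); the robot touches nothing.
It fails at once if the board is lifted (over 30 mm above the hotplate) instead of slid (height (world z) of board above 0.075 m).
It fails at once if the dish is tipped by more than 0.35 rad (angle between dish's own z axis and vertical above 0.35 rad).
It fails at once if the dish is dropped: faster than 0.4 m/s within 10 mm of the table or of the bare hotplate (linear speed of dish above 0.4 m/s and (height (world z) of dish below 0.01 m or (height (world z) of dish below 0.055 m and horizontal distance between dish and warmer below 0.09 m))).
It fails at once if a bystander is moved by more than 30 mm (distance of any of flask, plate, gamebox, mug from where it was at the start of the episode above 0.03 m).
It also fails if it takes over 69 s, if anything falls off the work surface, if the arm or the gripper's body presses on something with over 40 N, if the wrist force passes 120 N, or if a joint passes its speed limit or range.

## Working session

There is one attempt and no reset: what is moved stays moved. The work goes in short steps, Python scripts to look and compute and a shell command to move; the robot and the scene stay as the last step left them, time stands still between calls to the robot, and variables do not carry over. Pictures are saved under pics/ and viewed, about 8 in all and at most 12, crops included, and the job is handed in when it is done.

```bash
mkdir -p pics
python3 - <<'E'
from station import bot
import cv2,numpy as np
o=bot.get_obs();print({k:np.round(v,3).tolist() for k,v in o.items()})
for c in("top","side"):
    im=bot.read_camera(c);cv2.imwrite(f"pics/{c}0.png",im)
    p=bot.camera_params(c);print(c,{k:np.round(v,4).tolist() for k,v in p.items()})
    for n in("warmer","stand","board","dish","dish_handle","flask","plate","gamebox","mug"):
        for r in bot.place_of(c,n)[:3]: print(n,np.round(r["xy"],1),round(r["score"],2))
print(bot.camera_params("wrist"))
E
```

```text
{'t': 0.0, 'q': [1.162, 0.478, 0.022, 1.556, -0.012, 1.109, -0.083], 'joint_vel': [0.001, 0.001, -0.001, -0.0, -0.001, 0.002, 0.001], 'joint_torque': [-0.0, -59.645, 1.607, -28.119, 0.012, 0.009, -0.0], 'eef_pos': [0.2, -0.644, 0.23], 'tool_rot': [0.106, -0.106, 0.7, -0.698], 'contact_force': [-0.401, -0.303, 0.709], 'torque': [-0.017, -0.02, -0.001], 'gripper_width': 1.001}
top {'K': [[440.1136, 0.0, 326.3465], [0.0, 440.1136, 201.3885], [0.0, 0.0, 1.0]], 'R': [[0.026, -0.9994, 0.0229], [-0.981, -0.0299, -0.1915], [0.192, -0.0174, -0.9812]], 't': [-0.0304, 0.5026, 1.6682]}
warmer [355.  220.2] 0.97
stand [309.8 223.7] 0.87
board [355.9 216.5] 0.46
dish [354.4 217.6] 0.86
dish [226.9 275.9] 0.84
dish [411.5 276.4] 0.73
dish_handle [424.9 154.6] 0.84
dish_handle [357.3 214.2] 0.82
dish_handle [419.1 271.7] 0.79
flask [181.6 226.5] 0.76
plate [352.  138.8] 0.71
gamebox [281.4 138.2] 0.89
mug [461.1 227. ] 0.81
side {'K': [[414.1809, 0.0, 325.8368], [0.0, 414.1809, 194.7507], [0.0, 0.0, 1.0]], 'R': [[-0.8987, -0.4385, 0.0099], [-0.2892, 0.5754, -0.765], [0.3298, -0.6904, -0.6439]], 't':
[... 200 characters left out ...]
andle [348.6 173.7] 0.96
dish_handle [353.8 298.3] 0.85
dish_handle [315.8 140.6] 0.75
flask [268.1 346.5] 0.69
plate [270.  189.6] 0.74
gamebox [236.2 232.1] 0.9
mug [380.  155.5] 0.85
{'K': array([[330.84521513,   0.        , 317.47071223],
       [  0.        , 330.84521513, 201.90832074],
       [  0.        ,   0.        ,   1.        ]]), 'hand_eye': array([[ 1.39654087e-03,  9.52523821e-01,  3.04460867e-01,
        -7.78683688e-02],
       [ 5.54184891e-04, -3.04461854e-01,  9.52524368e-01,
        -1.41260108e-01],
       [ 9.99998871e-01, -1.16151159e-03, -9.53067731e-04,
        -1.78910126e-04],
       [ 0.00000000e+00,  0.00000000e+00,  0.00000000e+00,
         1.00000000e+00]])}
```

View pics/top0.png

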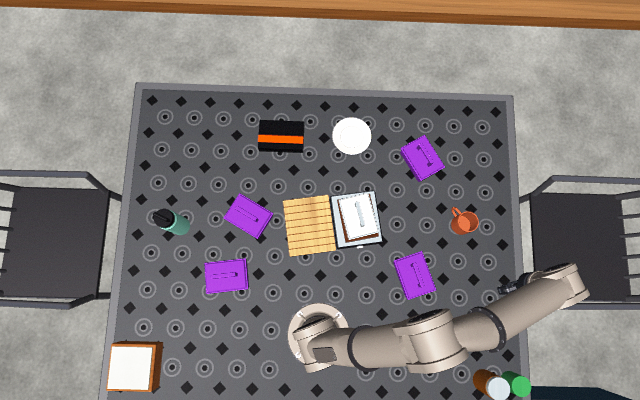

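View pics/side0.png

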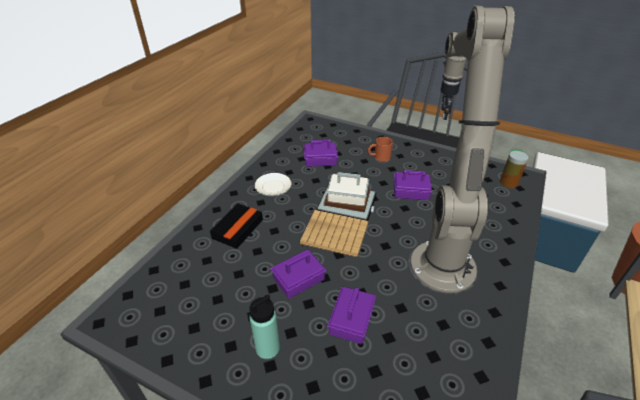

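The white dish (top view px 357,214; side view 348,185) stands on the brown board on the grey hotplate. The stand is on the warmer's +y side (left in the top view, 310,224). The purple dishes are look-alikes, and the table on the −y side is free. Next I'll get metric poses.

```bash
cat > h.py <<'E'
from station import bot
import cv2,numpy as np
from scipy.spatial.transform import Rotation as Ro
def cam(c):
    p=bot.camera_params(c)
    if c!="wrist": return p["K"],p["R"],p["t"]
    o=bot.get_obs();w=np.array(o["tool_rot"]);T=np.eye(4);T[:3,:3]=Ro.from_quat(w[[1,2,3,0]]).as_matrix();T[:3,3]=o["eef_pos"]
    M=np.linalg.inv(T@p["hand_eye"]);return p["K"],M[:3,:3],M[:3,3]
def plane(C,px,z):
    K,R,t=C;px=np.atleast_2d(np.float64(px));d=np.c_[px,np.ones(len(px))]@np.linalg.inv(K).T@R;o=-R.T@t
    return (o+d*((z-o[2])/d[:,2])[:,None])[:,:2]
def rect(C,m,z):
    m=m.astype(np.uint8);c=max(cv2.findContours(m,0,1)[0],key=cv2.contourArea)[:,0]
    (c,s,a)=cv2.minAreaRect(np.float32(plane(C,c,z)*1000));return np.round(c,1),np.round(s,1),round(a,1)
def proj(C,X):
    K,R,t=C;u=(np.atleast_2d(X)@R.T+t)@K.T;return u[:,:2]/u[:,2:]
E
python3 - <<'E'
from h import *
for c in("top","side"):
    bot.read_camera(c);C=cam(c)
    for n,z in(("stand",.043),("warmer",.045),("board",.065),("dish",.13)):
        for r in bot.cut_out(c,n)[:3]:
            print(c,n,round(r["score"],2),np.round(r["extent"]),rect(C,r["pixels"],z))
C=cam("top");print("handle",plane(C,[357.3,214.2],.17),"dish",plane(C,[354.4,217.6],.065),"warm",plane(C,[355,220.2],0),"stand",plane(C,[309.8,223.7],0))
C=cam("side");print("handle",plane(C,[348.6,173.7],.17),"warm",plane(C,[347,206.6],0),"stand",plane(C,[336.7,240.3],0))
q=np.array(bot.get_obs()["tool_rot"]);print(Ro.from_quat(q[[1,2,3,0]]).as_matrix().round(3))
E
```

```text
top stand 0.96 [282. 195. 338. 255.] (array([407.5,  48. ]), array([226. , 180.3]), 10.5)
top stand 0.68 [453. 207. 479. 234.] (array([ 438.5, -557.3]), array([101.3,  96.4]), 80.3)
top warmer 0.56 [332. 191. 383. 248.] (array([ 433.9, -133. ]), array([218.1, 180.8]), 9.1)
top board 0.8 [340. 222. 384. 240.] (array([ 370.3, -106.4]), array([95.1, 48.4]), 54.4)
top dish 0.96 [338. 193. 379. 241.] (array([ 437.4, -133.7]), array([156.6, 116.6]), 15.5)
top dish 0.85 [225. 191. 275. 238.] (array([425.7, 269.2]), array([158.6, 116.4]), 61.6)
top dish 0.68 [402. 135. 445. 182.] (array([ 669.4, -373.2]), array([153.1, 127. ]), 30.5)
side stand 0.74 [302. 212. 363. 259.] (array([410.6,  62.3]), array([221.4, 201.2]), 8.4)
side warmer 0.85 [317. 192. 374. 220.] (array([ 435.7, -128.3]), array([218.4, 181.4]), 9.7)
side board 0.5 [322. 191. 368. 215.] (array([428.4, -75.4]), array([167. ,  50.8]), 17.9)
side dish 0.95 [393. 171. 433. 200.] (array([ 211.1, -247.3]), array([148.2, 188.4]), 20.9)
side dish 0.7 [330. 170. 369. 206.] (array([ 436.1, -108.8]), array([156.7, 190. ]), 15.8)
side dish 0.66 [273. 252. 325. 297.] (array([401.2, 350.5]), array([159.2, 139.3]), 61.2)
handle [[ 0.43586526 -0.1268673 ]] dish [[ 0.43991546 -0.12531709]] warm [[ 0.4398766  -0.13327515]] stand [[0.42052967 0.04631491]]
handle [[ 0.44470258 -0.14456765]] warm [[ 0.44174326 -0.14016208]] stand [[0.3985101  0.05653439]]
[[-0.955  0.     0.296]
 [-0.296 -0.    -0.955]
 [-0.    -1.     0.   ]]
```

Warmer ≈ (0.437,−0.132), yaw ≈ 9.5°. The stand is at (0.408,0.049) and the dish yaw is ≈ 15.5°. I'll move over the dish for a close wrist look.

```bash
A='{"linear":[-0.378,-0.05,-0.42],"dr":[0,0,0],"hand":1}'; python3 -m crank '[{"linear":[-0.1,-0.05,-0.1],"dr":[0,0,0],"hand":1},{"linear":[-0.378,-0.05,-0.42],"dr":[0,0,0],"hand":1},{"linear":[-0.378,-0.05,-0.42],"dr":[0,0,0],"hand":1},{"linear":[-0.378,-0.05,-0.42],"dr":[0,0,0],"hand":1},{"linear":[-0.378,-0.05,-0.42],"dr":[0,0,0],"hand":1},{"linear":[-0.378,-0.05,-0.42],"dr":[0,0,0],"hand":1},{"linear":[-0.378,-0.05,-0.42],"dr":[0,0,0],"hand":1},{"linear":[-0.378,-0.05,-0.42],"dr":[0,0,0],"hand":1},{"linear":[-0.378,-0.05,-0.42],"dr":[0,0,0],"hand":1},{"linear":[-0.378,-0.05,-0.42],"dr":[0,0,0],"hand":1}]'
```

```text
t: 2.33
eef_pos: [0.3741, -0.2678, 0.2714]
tool_rot: [-0.106, 0.106, -0.699, 0.699]
contact_force: [0.3, -0.8, -0.4]
gripper_width: 1.001
```

```bash
python3 -m crank '[{"linear":[-0.144,0,-0.176],"dr":[0,0,0],"hand":1}]' >/dev/null; python3 -c "
from h import *
o=bot.get_obs();print(o['t'],o['eef_pos'],o['tool_rot'])"
```

```text
2.4167 [ 0.39019317 -0.22929128  0.27186997] [-0.10646331  0.10530931 -0.69861627  0.6996505 ]
```

```bash
python3 -m crank '[{"linear":[-0.035,0,-0.037],"dr":[0,0,0],"hand":1},{"linear":[-0.07,0,-0.075],"dr":[0,0,0],"hand":1},{"linear":[-0.07,0,-0.075],"dr":[0,0,0],"hand":1},{"linear":[-0.07,0,-0.075],"dr":[0,0,0],"hand":1},{"linear":[-0.07,0,-0.075],"dr":[0,0,0],"hand":1}]'
python3 - <<'E'
from h import *
C=cam("wrist");im=bot.read_camera("wrist");cv2.imwrite("pics/w1.png",im)
for n in("dish_handle","dish","warmer","board"):
    for r in bot.place_of("wrist",n)[:2]: print(n,np.round(r["xy"]),round(r["score"],2),plane(C,r["xy"],{"dish_handle":.17,"dish":.065,"warmer":0,"board":.045}[n]))
for n,z in(("dish",.13),("warmer",.045),("stand",.043)):
    for r in bot.cut_out("wrist",n)[:1]: print(n,round(r["score"],2),r["extent"],rect(C,r["pixels"],z))
E
```

```text
t: 2.83
eef_pos: [0.4342, -0.1378, 0.271]
tool_rot: [-0.107, 0.107, -0.699, 0.699]
contact_force: [-1.4, 0.3, 0.6]
gripper_width: 0.999
dish_handle [319. 192.] 0.7 [[ 0.44233533 -0.1362116 ]]
dish [416. 331.] 0.97 [[ 0.2764193  -0.31594437]]
dish [611.   6.] 0.74 [[ 0.66560823 -0.34998612]]
dish 0.66 [252.0, 88.1, 386.5, 254.5] (array([ 443.3, -133.8]), array([148.4, 110.4]), 15.6)
warmer 0.96 [232.1, 51.0, 412.4, 245.6] (array([ 442.6, -132.3]), array([204.6, 176.8]), 9.4)
stand 0.74 [62.3, 17.6, 239.2, 239.0] (array([412. ,  46.5]), array([218. , 182.2]), 9.5)
```

View pics/w1.png

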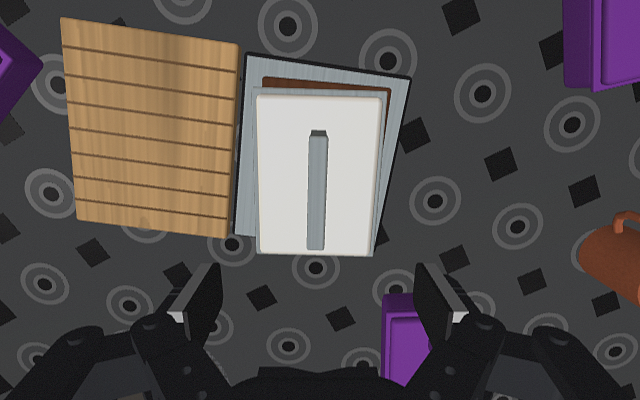

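The wrist view shows the dish square under the open fingers, with the bar at px 308–328 × 130–250. The board peeks out at top right, the hotplate shows all round, and the stand is on the left. The bar centre is ≈ (0.441,−0.136). I'll descend and grip.

```bash
python3 -m crank '[{"linear":[-0.007,0.02,0],"dr":[0,1.5,0],"hand":1},{"linear":[-0.007,0.045,0],"dr":[0,1.5,0],"hand":1},{"linear":[-0.007,0.07,0],"dr":[0,1.5,0],"hand":1},{"linear":[-0.007,0.09,0],"dr":[0,1.5,0],"hand":1},{"linear":[-0.007,0.105,0],"dr":[0,1.5,0],"hand":1},{"linear":[-0.007,0.115,0],"dr":[0,1.5,0],"hand":1},{"linear":[-0.007,0.12,0],"dr":[0,1.5,0],"hand":1},{"linear":[-0.007,0.12,0],"dr":[0,1.5,0],"hand":1}]'; python3 -m crank '[{"linear":[0,0,0],"dr":[0,0,0],"hand":-1},{"linear":[0,0,0],"dr":[0,0,0],"hand":-1},{"linear":[0,0,0],"dr":[0,0,0],"hand":-1},{"linear":[0,0,0],"dr":[0,0,0],"hand":-1},{"linear":[0,0,0],"dr":[0,0,0],"hand":-1},{"linear":[0,0,0],"dr":[0,0,0],"hand":-1},{"linear":[0,0,0],"dr":[0,0,0],"hand":-1},{"linear":[0,0,0],"dr":[0,0,0],"hand":-1}]' 80
```

```text
t: 3.9
eef_pos: [0.4402, -0.1366, 0.1502]
tool_rot: [0.096, -0.097, 0.701, -0.7]
contact_force: [-0.2, 0.4, 0.4]
gripper_width: 0.999
t: 4.57
eef_pos: [0.4405, -0.1356, 0.1511]
tool_rot: [0.097, -0.097, 0.701, -0.7]
contact_force: [-2.9, 5.0, 4.2]
gripper_width: 0.147
```

```bash
python3 -m crank '[{"linear":[0,-0.005,0],"dr":[0,0,0],"hand":-1},{"linear":[0,-0.015,0],"dr":[0,0,0],"hand":-1},{"linear":[0,-0.03,0],"dr":[0,0,0],"hand":-1},{"linear":[0,-0.045,0],"dr":[0,0,0],"hand":-1},{"linear":[0,-0.055,0],"dr":[0,0,0],"hand":-1},{"linear":[0,-0.06,0],"dr":[0,0,0],"hand":-1},{"linear":[0,-0.06,0],"dr":[0,0,0],"hand":-1}]'
python3 - <<'E'
from h import *
bot.read_camera("top");C=cam("top")
im=bot.read_camera("side");cv2.imwrite("pics/s1.png",cv2.resize(im[130:270,230:450],None,fx=3,fy=3))
E
```

```text
t: 5.15
eef_pos: [0.441, -0.1369, 0.2119]
tool_rot: [-0.097, 0.096, -0.7, 0.701]
contact_force: [0.3, -0.3, -7.8]
gripper_width: 0.146
```

View pics/s1.png

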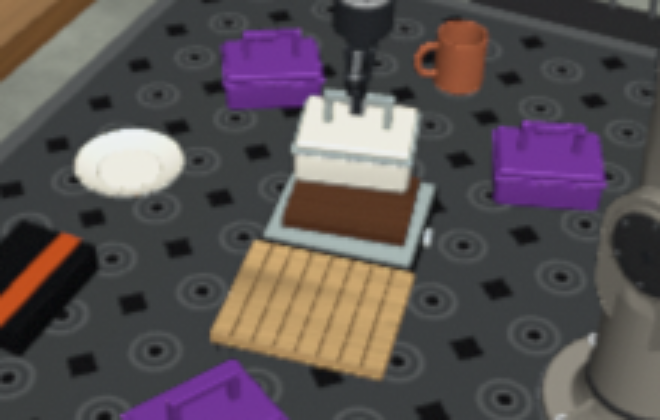

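The dish is lifted level, at about 0.8 kg, and the board stays on the hotplate. I'll carry it to the −y side, turning 6° to square it with the warmer.

```bash
python3 -m crank '[{"linear":[0.001,0,0.012],"dr":[0,0.5,0],"hand":-1},{"linear":[0.004,0,0.036],"dr":[0,1,0],"hand":-1},{"linear":[0.007,0,0.066],"dr":[0,2,0],"hand":-1},{"linear":[0.011,0,0.096],"dr":[0,3,0],"hand":-1},{"linear":[0.014,0,0.126],"dr":[0,4,0],"hand":-1},{"linear":[0.017,0,0.156],"dr":[0,5,0],"hand":-1},{"linear":[0.020,0,0.184],"dr":[0,5.5,0],"hand":-1},{"linear":[0.023,0,0.204],"dr":[0,6,0],"hand":-1},{"linear":[0.0235,0,0.213],"dr":[0,6,0],"hand":-1},{"linear":[0.0235,0,0.213],"dr":[0,6,0],"hand":-1}]'; python3 -m crank '[{"linear":[0,0.02,0],"dr":[0,0,0],"hand":-1},{"linear":[0,0.045,0],"dr":[0,0,0],"hand":-1},{"linear":[0,0.07,0],"dr":[0,0,0],"hand":-1},{"linear":[0,0.09,0],"dr":[0,0,0],"hand":-1},{"linear":[0,0.102,0],"dr":[0,0,0],"hand":-1},{"linear":[0,0.109,0],"dr":[0,0,0],"hand":-1},{"linear":[0,0.113,0],"dr":[0,0,0],"hand":-1},{"linear":[0,0.117,0],"dr":[0,0,0],"hand":-1},{"linear":[0,0.120,0],"dr":[0,0,0],"hand":-1},{"linear":[0,0.120,0],"dr":[0,0,0],"hand":-1}]'
```

```text
t: 6.08
eef_pos: [0.4747, -0.351, 0.2094]
tool_rot: [-0.058, 0.059, -0.705, 0.705]
contact_force: [-0.6, 0.4, -8.2]
gripper_width: 0.145
t: 6.92
eef_pos: [0.4761, -0.348, 0.0912]
tool_rot: [-0.06, 0.06, -0.704, 0.705]
contact_force: [-1.0, 0.5, -8.5]
gripper_width: 0.143
```

```bash
python3 -m crank '[{"linear":[0,0.002,0],"dr":[0,0,0],"hand":-1},{"linear":[0,0.004,0],"dr":[0,0,0],"hand":-1},{"linear":[0,0.006,0],"dr":[0,0,0],"hand":-1},{"linear":[0,0.006,0],"dr":[0,0,0],"hand":-1}]'
```

```text
t: 7.25
eef_pos: [0.4761, -0.3477, 0.086]
tool_rot: [-0.06, 0.06, -0.705, 0.705]
contact_force: [-3.0, 3.4, 2.3]
gripper_width: 0.144
```

```bash
python3 -m crank '[{"linear":[0,0,0],"dr":[0,0,0],"hand":1},{"linear":[0,0,0],"dr":[0,0,0],"hand":1},{"linear":[0,0,0],"dr":[0,0,0],"hand":1},{"linear":[0,0,0],"dr":[0,0,0],"hand":1},{"linear":[0,-0.03,0],"dr":[0,0,0],"hand":1},{"linear":[0,-0.07,0],"dr":[0,0,0],"hand":1},{"linear":[0,-0.11,0],"dr":[0,0,0],"hand":1},{"linear":[0,-0.15,0],"dr":[0,0,0],"hand":1},{"linear":[0,-0.15,0],"dr":[0,0,0],"hand":1}]'
python3 - <<'E'
from h import *
for c in("wrist","top"):
    C=cam(c);im=bot.read_camera(c);cv2.imwrite(f"pics/{c}2.png",im)
    for n,z in(("board",.065),("warmer",.045),("stand",.043),("dish",.065)):
        for r in bot.cut_out(c,n)[:2]: print(c,n,round(r["score"],2),np.round(r["extent"]),rect(C,r["pixels"],z))
E
```

```text
t: 8.0
eef_pos: [0.48, -0.3504, 0.2439]
tool_rot: [-0.064, 0.056, -0.701, 0.708]
contact_force: [0.8, -0.3, 1.1]
gripper_width: 1.006
wrist board 0.68 [ 11.  89. 185. 261.] (array([ 444.7, -142.1]), array([169.2, 138. ]), 11.8)
wrist warmer 0.55 [  1.  72. 209. 268.] (array([ 442.5, -141.9]), array([209.9, 187. ]), 9.2)
wrist stand 0.79 [  2.  67.  46. 266.] (array([412.3, -47.2]), array([ 50.2, 206.6]), 84.0)
wrist dish 0.89 [258. 102. 372. 251.] (array([ 478.6, -346.4]), array([150.5, 111.5]), 9.7)
wrist dish 0.83 [347.   1. 498.  62.] (array([ 627.4, -417.5]), array([ 48.3, 126.6]), 9.8)
top board 0.64 [336. 191. 379. 240.] (array([ 442. , -138.1]), array([174.4, 133.8]), 12.4)
top board 0.27 [332. 191. 384. 251.] (array([ 430.8, -131.3]), array([215.5, 182.5]), 8.6)
top warmer 0.79 [333. 193. 383. 249.] (array([ 431.4, -133.2]), array([215.1, 180.1]), 9.0)
top warmer 0.23 [283. 196. 336. 257.] (array([409. ,  48.7]), array([220.1, 179.1]), 9.5)
top stand 0.62 [286. 193. 336. 256.] (array([409.6,  48.9]), array([220.7, 180.2]), 9.2)
top stand 0.48 [389. 189. 424. 234.] (array([ 478.2, -341.7]), array([161.1, 118.5]), 12.3)
top dish 0.93 [400. 136. 439. 182.] (array([ 686.8, -385.4]), array([159.9, 129.7]), 31.4)
top dish 0.8 [389. 191. 421. 234.] (array([ 471.5, -338.4]), array([156. , 113.8]), 9.5)
```

View pics/wrist2.png

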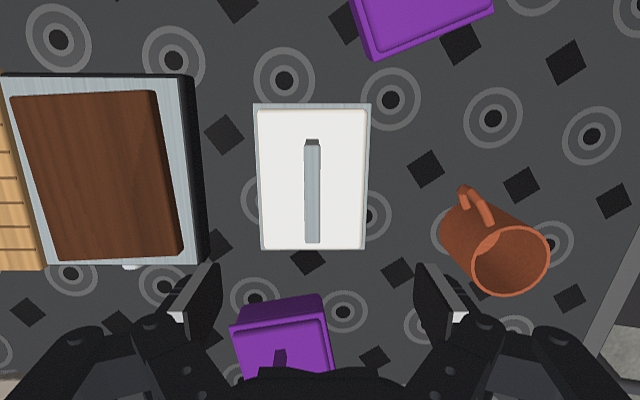

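The dish stands upright on the table at px 255–370 × 103–250, and the board is untouched on the hotplate at px 10–185 × 90–262. Next I'll turn the tool 90°, so the two open fingers make a wide pusher, and move it behind the board's −y edge.

```bash
python3 -m crank '[{"linear":[0.001,0,-0.02],"dr":[0,-7,0],"hand":1},{"linear":[0.002,0,-0.05],"dr":[0,-14,0],"hand":1},{"linear":[0.002,0,-0.08],"dr":[0,-21,0],"hand":1},{"linear":[0.002,0,-0.11],"dr":[0,-28,0],"hand":1},{"linear":[0.002,0,-0.127],"dr":[0,-35,0],"hand":1},{"linear":[0.002,0,-0.127],"dr":[0,-42,0],"hand":1},{"linear":[0.002,0,-0.127],"dr":[0,-49,0],"hand":1},{"linear":[0.002,0,-0.127],"dr":[0,-56,0],"hand":1},{"linear":[0.002,0,-0.127],"dr":[0,-63,0],"hand":1},{"linear":[0.002,0,-0.127],"dr":[0,-70,0],"hand":1}]'; python3 -m crank '[{"linear":[0,0,0],"dr":[0,-7,0],"hand":1},{"linear":[0,0,0],"dr":[0,-14,0],"hand":1},{"linear":[0,0,0],"dr":[0,-20,0],"hand":1},{"linear":[0,0,0],"dr":[0,-20,0],"hand":1},{"linear":[0,0,0],"dr":[0,-20,0],"hand":1}]'
python3 - <<'E'
from h import *
o=bot.get_obs();w=np.array(o["tool_rot"]);print(Ro.from_quat(w[[1,2,3,0]]).as_matrix().round(3),np.round(o["q"],2))
C=cam("wrist");bot.read_camera("wrist")
for n,z in(("board",.065),("warmer",.045),("stand",.043)):
    for r in bot.cut_out("wrist",n)[:1]: print(n,round(r["score"],2),np.round(r["extent"]),rect(C,r["pixels"],z))
E
```

```text
t: 9.33
eef_pos: [0.4521, -0.223, 0.2346]
tool_rot: [0.455, -0.455, 0.541, -0.541]
contact_force: [-0.9, 0.3, -0.4]
gripper_width: 0.999
t: 9.75
eef_pos: [0.4521, -0.2231, 0.2346]
tool_rot: [0.54, -0.54, 0.457, -0.457]
contact_force: [0.3, -0.6, 1.5]
gripper_width: 1.002
[[ 0.166 -0.     0.986]
 [-0.986  0.     0.166]
 [-0.    -1.    -0.   ]] [ 0.78  0.23 -0.51  1.92  0.13  1.02  0.37]
board 0.61 [219.   1. 420. 165.] (array([ 441.6, -136.9]), array([167.7, 128.7]), 12.4)
warmer 0.84 [203.   0. 439. 176.] (array([ 438.8, -143.5]), array([211.2, 156.3]), 9.4)
stand 0.6 [248. 227. 393. 332.] (array([ 474.9, -345.5]), array([159.5, 136.3]), 9.6)
```

```bash
python3 -m crank '[{"linear":[0.005,0.03,0.005],"dr":[0,0,0],"hand":1},{"linear":[0.005,0.065,0.005],"dr":[0,0,0],"hand":1},{"linear":[0.005,0.1,0.005],"dr":[0,0,0],"hand":1},{"linear":[0.005,0.13,0.005],"dr":[0,0,0],"hand":1},{"linear":[0.005,0.155,0.005],"dr":[0,0,0],"hand":1},{"linear":[0.005,0.172,0.005],"dr":[0,0,0],"hand":1},{"linear":[0.005,0.182,0.005],"dr":[0,0,0],"hand":1},{"linear":[0.005,0.189,0.005],"dr":[0,0,0],"hand":1},{"linear":[0.005,0.195,0.005],"dr":[0,0,0],"hand":1},{"linear":[0.005,0.195,0.005],"dr":[0,0,0],"hand":1}]'
python3 - <<'E'
from h import *
im=bot.read_camera("side");a=cv2.resize(im[130:270,260:400],None,fx=2.8,fy=2.8);b=cv2.resize(bot.read_camera("wrist"),(627,392));b=b[:,130:510]
cv2.imwrite("pics/p3.png",np.hstack([a,b]))
E
```

```text
t: 10.78
eef_pos: [0.4581, -0.2272, 0.0396]
tool_rot: [-0.541, 0.541, -0.456, 0.456]
contact_force: [0.1, 0.9, -0.9]
gripper_width: 0.995
```

View pics/p3.png

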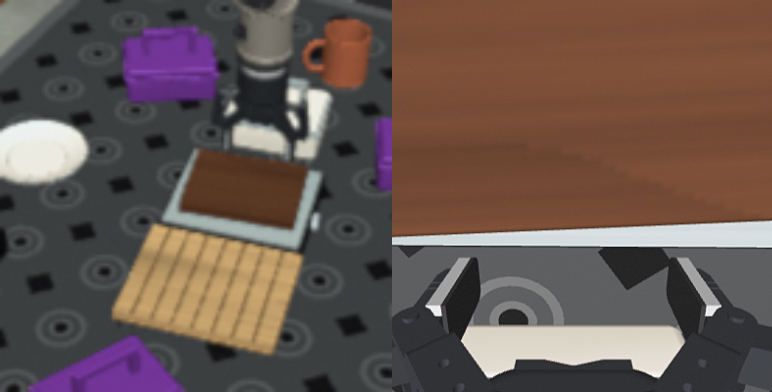

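The fingers straddle the board's −y edge and are clear of both it and the dish. I'll push in −tool-x.

```bash
python3 -m crank '[{"linear":[-0.005,0,0],"dr":[0,0,0],"hand":1},{"linear":[-0.012,0,0],"dr":[0,0,0],"hand":1},{"linear":[-0.02,0,0],"dr":[0,0,0],"hand":1},{"linear":[-0.029,0,0],"dr":[0,0,0],"hand":1},{"linear":[-0.038,0,0],"dr":[0,0,0],"hand":1},{"linear":[-0.047,0,0],"dr":[0,0,0],"hand":1},{"linear":[-0.056,0,0],"dr":[0,0,0],"hand":1},{"linear":[-0.065,0,0],"dr":[0,0,0],"hand":1},{"linear":[-0.072,0,0],"dr":[0,0,0],"hand":1},{"linear":[-0.072,0,0],"dr":[0,0,0],"hand":1}]'
python3 - <<'E'
from h import *
C=cam("top");bot.read_camera("top")
for n,z in(("board",.065),("stand",.043)):
    for r in bot.cut_out("top",n)[:2]: print(n,round(r["score"],2),np.round(r["extent"]),rect(C,r["pixels"],z))
C=cam("side");im=bot.read_camera("side");cv2.imwrite("pics/s4.png",cv2.resize(im[130:270,230:450],None,fx=2.5,fy=2.5))
for r in bot.cut_out("side","board")[:1]: print(r["score"],np.round(r["extent"]),rect(C,r["pixels"],.065))
E
```

```text
t: 11.72
eef_pos: [0.4455, -0.154, 0.0398]
tool_rot: [0.541, -0.541, 0.455, -0.455]
contact_force: [-0.7, 0.2, -0.5]
gripper_width: 1.001
board 0.74 [321. 194. 364. 239.] (array([432.7, -77. ]), array([173.5, 131. ]), 11.1)
board 0.69 [394. 195. 429. 234.] (array([ 472.2, -342.4]), array([155.8, 121.6]), 9.7)
stand 0.6 [282. 195. 337. 257.] (array([410.1,  47.3]), array([226.4, 182.6]), 9.3)
0.82 [315. 190. 367. 223.] (array([435.2, -71. ]), array([174. , 153.3]), 10.2)
```

View pics/s4.png

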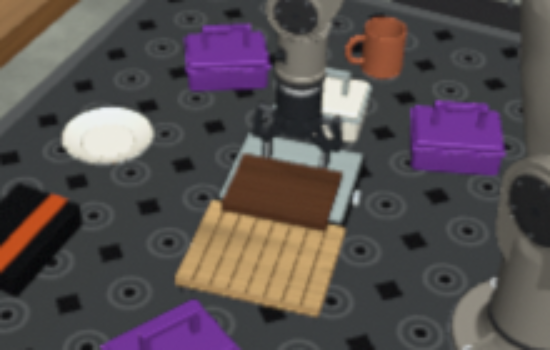

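The board is square and pushed about 62 mm, now bridging onto the stand. The remaining travel is ≈ 0.12 m.

```bash
python3 -m crank '[{"linear":[-0.006,0,0],"dr":[0,0,0],"hand":1},{"linear":[-0.015,0,0],"dr":[0,0,0],"hand":1},{"linear":[-0.025,0,0],"dr":[0,0,0],"hand":1},{"linear":[-0.035,0,0],"dr":[0,0,0],"hand":1},{"linear":[-0.045,0,0],"dr":[0,0,0],"hand":1},{"linear":[-0.055,0,0],"dr":[0,0,0],"hand":1},{"linear":[-0.065,0,0],"dr":[0,0,0],"hand":1},{"linear":[-0.075,0,0],"dr":[0,0,0],"hand":1},{"linear":[-0.08,0,0],"dr":[0,0,0],"hand":1},{"linear":[-0.08,0,0],"dr":[0,0,0],"hand":1}]'; python3 -m crank '[{"linear":[-0.008,0,0],"dr":[0,0,0],"hand":1},{"linear":[-0.016,0,0],"dr":[0,0,0],"hand":1},{"linear":[-0.024,0,0],"dr":[0,0,0],"hand":1},{"linear":[-0.032,0,0],"dr":[0,0,0],"hand":1},{"linear":[-0.038,0,0],"dr":[0,0,0],"hand":1},{"linear":[-0.04,0,0],"dr":[0,0,0],"hand":1},{"linear":[-0.04,0,0],"dr":[0,0,0],"hand":1}]'
python3 - <<'E'
from h import *
for c in("top","side"):
  C=cam(c);im=bot.read_camera(c)
  for n,z in(("board",.063),("stand",.043),("warmer",.045)):
    for r in bot.cut_out(c,n)[:2]: print(c,n,round(r["score"],2),np.round(r["extent"]),rect(C,r["pixels"],z))
cv2.imwrite("pics/s5.png",cv2.resize(im[130:270,230:450],None,fx=2.5,fy=2.5))
E
```

```text
t: 12.8
eef_pos: [0.432, -0.0755, 0.0399]
tool_rot: [0.541, -0.541, 0.455, -0.455]
contact_force: [-0.2, 0.1, 0.3]
gripper_width: 1.002
t: 13.38
eef_pos: [0.4255, -0.0371, 0.0399]
tool_rot: [0.541, -0.541, 0.455, -0.455]
contact_force: [-0.9, -0.7, 0.5]
gripper_width: 0.999
top board 0.68 [292. 200. 336. 245.] (array([413.8,  39.5]), array([171.4, 127.5]), 10.4)
top stand 0.91 [286. 196. 338. 256.] (array([408.8,  48.5]), array([219.3, 179.1]), 9.4)
top warmer 0.75 [337. 192. 384. 249.] (array([ 465.4, -170.3]), array([170.3, 100. ]), 11.0)
side board 0.72 [305. 210. 356. 247.] (array([413.7,  47.5]), array([177.3, 148.8]), 11.7)
side stand 0.7 [300. 211. 367. 259.] (array([409.3,  62.7]), array([222.9, 207.6]), 9.9)
side warmer 0.78 [316. 186. 378. 220.] (array([ 370.4, -144.2]), array([ 96.7, 191.6]), 23.2)
```

View pics/s5.png

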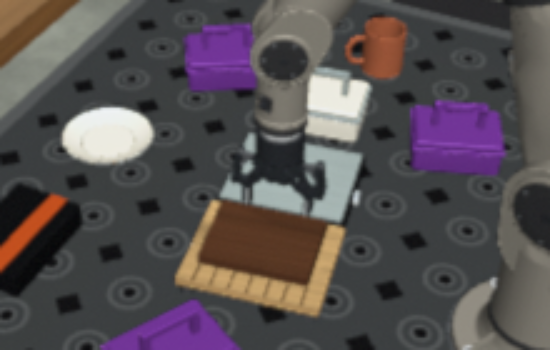

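The board lies wholly on the stand, square to it and about 10 mm short of centre in y, well inside the limits. I'll back off, rise, turn back and go above the dish handle.

```bash
python3 -m crank '[{"linear":[0.02,0,0],"dr":[0,0,0],"hand":1},{"linear":[0.035,-0.03,0],"dr":[0,0,0],"hand":1},{"linear":[0.045,-0.07,0],"dr":[0,0,0],"hand":1},{"linear":[0.055,-0.11,0],"dr":[0,0,0],"hand":1},{"linear":[0.065,-0.145,0],"dr":[0,0,0],"hand":1},{"linear":[0.09,-0.17,0],"dr":[0,7,0],"hand":1},{"linear":[0.125,-0.17,0],"dr":[0,14,0],"hand":1},{"linear":[0.16,-0.17,0],"dr":[0,21,0],"hand":1},{"linear":[0.195,-0.17,0],"dr":[0,28,0],"hand":1},{"linear":[0.195,-0.17,0],"dr":[0,35,0],"hand":1}]'; python3 -m crank '[{"linear":[0,0,0],"dr":[0,7,0],"hand":1},{"linear":[0,0,0],"dr":[0,14,0],"hand":1},{"linear":[0,0,0],"dr":[0,21,0],"hand":1},{"linear":[0,0,0],"dr":[0,28,0],"hand":1},{"linear":[0,0,0],"dr":[0,35,0],"hand":1},{"linear":[0,0,0],"dr":[0,42,0],"hand":1},{"linear":[0,0,0],"dr":[0,49,0],"hand":1},{"linear":[0,0,0],"dr":[0,55,0],"hand":1},{"linear":[0,0,0],"dr":[0,55,0],"hand":1},{"linear":[0,0,0],"dr":[0,55,0],"hand":1}]'
python3 - <<'E'
from h import *
o=bot.get_obs();w=np.array(o["tool_rot"]);R=Ro.from_quat(w[[1,2,3,0]]).as_matrix();print(R.round(3))
print("to dish",R.T@(np.array([.4761,-.3477,.086])-o["eef_pos"]))
C=cam("wrist");im=bot.read_camera("wrist");cv2.imwrite("pics/w6.png",im)
for n,z in(("board",.063),("stand",.043),("warmer",.045),("dish",.065)):
    for r in bot.cut_out("wrist",n)[:1]: print(n,round(r["score"],2),np.round(r["extent"]),rect(C,r["pixels"],z))
for r in bot.place_of("wrist","dish_handle")[:2]: print(r["xy"],plane(C,r["xy"],.105))
E
```

```text
t: 14.62
eef_pos: [0.4583, -0.238, 0.2101]
tool_rot: [-0.374, 0.374, -0.599, 0.601]
contact_force: [-0.3, -0.3, -0.9]
gripper_width: 1.0
t: 15.45
eef_pos: [0.4584, -0.2301, 0.2098]
tool_rot: [0.061, -0.061, 0.704, -0.704]
contact_force: [-0.2, -0.6, 0.8]
gripper_width: 1.001
[[-0.985 -0.     0.172]
 [-0.172 -0.    -0.985]
 [ 0.    -1.    -0.   ]]
to dish [0.00278623 0.12377078 0.11890811]
board 0.59 [  3.  86. 116. 267.] (array([419.4,  18.8]), array([166.5, 113.9]), 9.5)
stand 0.81 [  1.  55. 140. 280.] (array([415.8,  25.4]), array([217.6, 150.4]), 9.1)
warmer 0.78 [105.  64. 311. 280.] (array([ 441.5, -136.3]), array([208.8, 175.6]), 9.4)
dish 0.76 [376. 101. 523. 262.] (array([ 477.9, -338.3]), array([148.1, 116.6]), 9.8)
[469.6, 203.3] [[ 0.47670763 -0.34716881]]
```

View pics/w6.png

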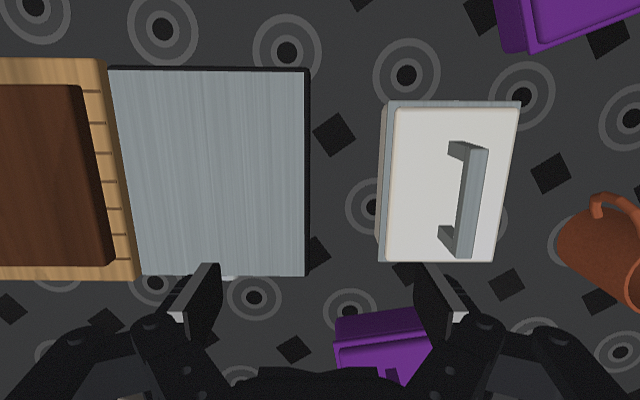

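The hotplate is bare with corners at px (109,70), (304,70), (304,275) and (137,274). The board is on the stand, and the dish stands with its bar at px (470,203), matching the release pose to within 1 mm. I'll go and regrip.

```bash
python3 - <<'E'
from h import *
C=cam("wrist");p=plane(C,[[109,70],[304,70],[304,275],[137,274]],.045);print(p,p.mean(0))
E
python3 -m crank '[{"linear":[0.003,0,0.025],"dr":[0,0,0],"hand":1},{"linear":[0.003,0,0.06],"dr":[0,0,0],"hand":1},{"linear":[0.003,0,0.095],"dr":[0,0,0],"hand":1},{"linear":[0.003,0,0.119],"dr":[0,0,0],"hand":1},{"linear":[0.003,0.03,0.119],"dr":[0,0,0],"hand":1},{"linear":[0.003,0.065,0.119],"dr":[0,0,0],"hand":1},{"linear":[0.003,0.095,0.119],"dr":[0,0,0],"hand":1},{"linear":[0.003,0.113,0.119],"dr":[0,0,0],"hand":1},{"linear":[0.003,0.123,0.119],"dr":[0,0,0],"hand":1},{"linear":[0.003,0.123,0.119],"dr":[0,0,0],"hand":1}]'; python3 -m crank '[{"linear":[0,0,0],"dr":[0,0,0],"hand":-1},{"linear":[0,0,0],"dr":[0,0,0],"hand":-1},{"linear":[0,0,0],"dr":[0,0,0],"hand":-1},{"linear":[0,0,0],"dr":[0,0,0],"hand":-1},{"linear":[0,0,0],"dr":[0,0,0],"hand":-1},{"linear":[0,0,0],"dr":[0,0,0],"hand":-1},{"linear":[0,0,0],"dr":[0,0,0],"hand":-1},{"linear":[0,0,0],"dr":[0,0,0],"hand":-1}]' 80;  python3 -m crank '[{"linear":[0,-0.005,0],"dr":[0,0,0],"hand":-1},{"linear":[0,-0.015,0],"dr":[0,0,0],"hand":-1},{"linear":[0,-0.035,0],"dr":[0,0,0],"hand":-1},{"linear":[0,-0.06,0],"dr":[0,0,0],"hand":-1},{"linear":[0,-0.08,0],"dr":[0,0,0],"hand":-1},{"linear":[0,-0.09,0],"dr":[0,0,0],"hand":-1},{"linear":[0,-0.09,0],"dr":[0,0,0],"hand":-1}]'
```

```text
[[ 0.52606483 -0.0359198 ]
 [ 0.55438914 -0.20159457]
 [ 0.35728041 -0.23278999]
 [ 0.32899439 -0.06066547]] [ 0.44168219 -0.13274246]
t: 16.58
eef_pos: [0.4744, -0.3471, 0.0847]
tool_rot: [0.059, -0.061, 0.705, -0.704]
contact_force: [-0.2, 0.1, -1.5]
gripper_width: 1.001
t: 17.25
eef_pos: [0.4759, -0.3475, 0.0876]
tool_rot: [0.06, -0.06, 0.705, -0.704]
contact_force: [-1.5, 2.4, 6.1]
gripper_width: 0.144
t: 17.83
eef_pos: [0.4767, -0.3487, 0.1793]
tool_rot: [-0.061, 0.059, -0.704, 0.705]
contact_force: [0.7, -0.7, -7.3]
gripper_width: 0.148
```

```bash
python3 -m crank '[{"linear":[0,0,-0.012],"dr":[0,0,0],"hand":-1},{"linear":[0,0,-0.038],"dr":[0,0,0],"hand":-1},{"linear":[0,0,-0.068],"dr":[0,0,0],"hand":-1},{"linear":[0,0,-0.098],"dr":[0,0,0],"hand":-1},{"linear":[0,0,-0.128],"dr":[0,0,0],"hand":-1},{"linear":[-0.002,0,-0.158],"dr":[0,0,0],"hand":-1},{"linear":[-0.002,0,-0.186],"dr":[0,0,0],"hand":-1},{"linear":[-0.002,0,-0.206],"dr":[0,0,0],"hand":-1},{"linear":[-0.002,0,-0.218],"dr":[0,0,0],"hand":-1},{"linear":[-0.002,0,-0.218],"dr":[0,0,0],"hand":-1}]'; python3 -m crank '[{"linear":[0,0.01,0],"dr":[0,0,0],"hand":-1},{"linear":[0,0.022,0],"dr":[0,0,0],"hand":-1},{"linear":[0,0.032,0],"dr":[0,0,0],"hand":-1},{"linear":[0,0.037,0],"dr":[0,0,0],"hand":-1},{"linear":[0,0.040,0],"dr":[0,0,0],"hand":-1},{"linear":[0,0.040,0],"dr":[0,0,0],"hand":-1}]'
```

```text
t: 18.67
eef_pos: [0.4393, -0.1295, 0.1757]
tool_rot: [0.06, -0.062, 0.705, -0.704]
contact_force: [-0.3, -1.0, -8.2]
gripper_width: 0.142
t: 19.17
eef_pos: [0.4403, -0.1331, 0.1359]
tool_rot: [0.059, -0.06, 0.705, -0.704]
contact_force: [-0.2, 0.0, -8.0]
gripper_width: 0.139
```

```bash
python3 -m crank '[{"linear":[0,0.002,0],"dr":[0,0,0],"hand":-1},{"linear":[0,0.004,0],"dr":[0,0,0],"hand":-1},{"linear":[0,0.005,0],"dr":[0,0,0],"hand":-1},{"linear":[0,0.005,0],"dr":[0,0,0],"hand":-1}]'
```

```text
t: 19.5
eef_pos: [0.4413, -0.1326, 0.1325]
tool_rot: [-0.06, 0.06, -0.704, 0.705]
contact_force: [-1.0, 1.3, -0.9]
gripper_width: 0.145
```

Touchdown: the load went from −8 to −1 N at TCP 0.1325. I'll release, rise and check.

```bash
python3 -m crank '[{"linear":[0,0,0],"dr":[0,0,0],"hand":1},{"linear":[0,0,0],"dr":[0,0,0],"hand":1},{"linear":[0,0,0],"dr":[0,0,0],"hand":1},{"linear":[0,0,0],"dr":[0,0,0],"hand":1},{"linear":[0,-0.03,0],"dr":[0,0,0],"hand":1},{"linear":[0,-0.07,0],"dr":[0,0,0],"hand":1},{"linear":[0,-0.11,0],"dr":[0,0,0],"hand":1},{"linear":[0,-0.15,0],"dr":[0,0,0],"hand":1},{"linear":[0,-0.15,0],"dr":[0,0,0],"hand":1},{"linear":[0,-0.15,0],"dr":[0,0,0],"hand":1}]'
python3 - <<'E'
from h import *
for c in("wrist","side"):
  C=cam(c);im=bot.read_camera(c);cv2.imwrite(f"pics/{c}7.png",im if c=="wrist" else cv2.resize(im[130:270,230:450],None,fx=2.5,fy=2.5))
  for n,z in(("board",.063),("stand",.043),("warmer",.045),("dish",.11)):
    for r in bot.cut_out(c,n)[:1]: print(c,n,round(r["score"],2),np.round(r["extent"]),rect(C,r["pixels"],z))
  for r in bot.place_of(c,"dish_handle")[:1]: print(r["xy"],plane(C,r["xy"],.15))
E
```

```text
t: 20.33
eef_pos: [0.4425, -0.1331, 0.2847]
tool_rot: [-0.062, 0.058, -0.704, 0.705]
contact_force: [-0.1, -0.4, -1.0]
gripper_width: 1.002
wrist board 0.92 [ 90.  88. 232. 239.] (array([416.6,  36.1]), array([168.9, 133.6]), 9.7)
wrist stand 0.86 [ 66.  65. 243. 253.] (array([411.8,  46.2]), array([218.4, 183.2]), 9.1)
wrist warmer 0.88 [236.  71. 401. 253.] (array([ 443.3, -132.5]), array([206.7, 177.5]), 9.3)
wrist dish 0.96 [542.   0. 640.  66.] (array([ 610.9, -341.7]), array([50. , 92.7]), 9.7)
[320.4, 193.7] [[ 0.44085011 -0.13587068]]
side board 0.57 [307. 210. 361. 245.] (array([414. ,  46.8]), array([171. , 145.5]), 9.8)
side stand 0.77 [300. 211. 365. 257.] (array([410. ,  60.8]), array([222.2, 199.8]), 9.8)
side warmer 0.66 [317. 192. 376. 220.] (array([ 436.6, -130.8]), array([212.7, 183.9]), 7.9)
side dish 0.97 [301. 138. 336. 168.] (array([ 654.5, -310.5]), array([148.5, 207.6]), 31.1)
[317.2, 142.4] [[ 0.67243564 -0.31799586]]
```

View pics/wrist7.png

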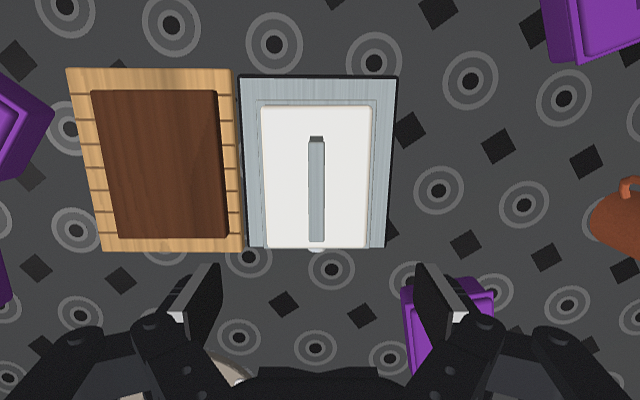

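View pics/side7.png

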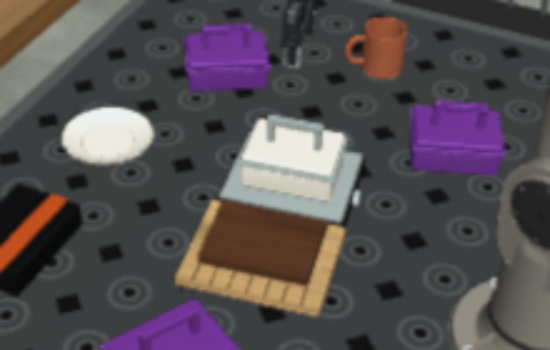

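The dish is square and centred on the bare hotplate (handle (0.441,−0.136) against warmer (0.441,−0.133)). The board lies wholly on the stand, about 10 mm off centre, and the gripper is clear above, so I'll hand in.

```bash
python3 -c "
from station import bot
print(bot.hand_in())"
```

```text
the job is handed in; nothing more can be done
None
```

The job was handed in at about 20 s, well under the 69 s limit. The hand-in gave no verdict.

**What I did:**
- Lifted the dish by its bar and stood it on the table about 220 mm from the warmer, on the −y side.
- Slid the board about 180 mm onto the stand with both fingers of the open gripper.
- Regripped the dish and set it down in the middle of the bare hotplate.

**Last checks:**
- **Dish:** its handle is within about 3–5 mm of the hotplate centre. Its yaw should be within about 1° of square, judged from the tool angle. It touched down gently, with the load easing from 8 N to 1 N.
- **Board:** flat on the stand, about 10 mm short of centre in y and 3–4 mm off in x, and within 1° of parallel. The limits are 30 mm in y and 28 mm in x.
- **Robot:** the gripper is open and about 120 mm above the handle, touching nothing.
- **Other things on the table:** the plate, box and mug show no movement in the last pictures. The flask was out of those views, but the arm never went near it.

**Disagreements:** the side camera put the board and stand centres up to about 15 mm differently in y, because its masks include the vertical sides. The network boxes for "dish" in the last check fell on a purple look-alike. I relied on the wrist and top views, the handle point and the picture instead.

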